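# Stand up the sprung height gauge and draw its rod to the length mark

### The job

The sprung height gauge has been knocked over on the bench: stand it back upright on its square foot and let its rod rest fully in. Then take the knurled knob and pull the rod straight up against its spring until the dark ring on the rod, the length mark, has just come out of the tube (50 mm of pull), the foot staying flat on the bench, and finish while holding it there, not letting go. Leave the other things on the bench where they are.

Things in the scene. Friction and masses are not known exactly. Their poses are not given: they have to be found in the camera images.
- gauge: The height gauge, about 0.66 kg, 130 mm long in all. Origin: centre of the underside of its dark steel foot (64 x 64 x 28 mm); z axis runs up the tube to the knob. At the start it lies on a side of the foot, tube level 32 mm above the bench, pointing roughly away from the robot. Centre of mass 22 mm from the underside: left leaning under 50 degrees from upright, it settles onto its foot.
- tube_mid (a point): A point on the axis of the plain aluminium tube (16 mm in diameter, from 28 to 92 mm above the underside of the foot), 75 mm above the underside of the foot (upper part of the tube, where it can be gripped); z axis along the tube towards the knob.
- tube_mouth (a point): Centre of the tube's mouth (a collar 18 mm in diameter, 8 mm high), 100 mm above the underside of the foot, where the rod, 9 mm in diameter, comes out; z axis along the tube towards the knob.
- knob_mid (a point): Centre of the knurled aluminium knob at the end of the rod: 22 mm in diameter, 18 mm high, 121 mm above the underside of the foot while the rod is in; its lower face then stands 12 mm above the tube's mouth.
- mark (a point): Lower edge of the length mark, a dark ring 3 mm wide round the rod, 71 mm below the knob's centre; hidden in the tube while the rod is in, level with the tube's mouth when the rod is out 50 mm.
- rod (a joint): How far the rod is pulled out of the tube, in m: 0 fully in (its rest), 0.05 at the length mark, 0.07 at the end stop. A spring draws it in with 1.2 N at 0 and 3.2 N at the mark; let go, it slides back in.
- tape_kapton: Bystander: roll of yellow tape, 72 x 74 x 13 mm, flat on the bench; origin at the centre of its underside. Leave it.
- uv_torch: Bystander: black torch, 104 mm long, 25 mm thick, lying; origin at the centre of its underside. Leave it.
- driver_red: Bystander: small red screwdriver, 159 mm long, lying; origin at the centre of its underside. Leave it.
- tweezers_straight: Bystander: steel tweezers, 126 mm long, lying; origin at the centre of its underside. Leave it.
- marker_1: Bystander: marker pen, 122 mm long, lying; origin at the centre of its underside. Leave it.
- loupe: Bystander: black eye loupe, 39 mm wide, 32 mm high, standing; origin at the centre of its underside. Leave it.
- power_meter: Bystander: yellow hand meter, 134 x 68 x 33 mm, lying; origin at the centre of its underside. Leave it.
- glue_bottle: Bystander: small glue bottle, 31 mm wide, 82 mm high, standing; origin at the centre of its underside. Leave it.
Things that resemble listed ones, but are neither listed nor needed, are in the scene too. What is shaped like the gauge but red is not meant.

How it is judged:
On the way, in this order (a step that is already met when the one before it is completed fails the run):
1. the gauge stands upright and still on its foot, the rod in (angle between gauge's own z axis and vertical below 0.06 rad and height (world z) of gauge between -0.004 and 0.004 m and linear speed of gauge below 0.02 m/s and value of joint rod below 0.008 m), for 0.2 s.
2. the rod is drawn to its length mark, the gauge upright with its foot on the bench (angle between gauge's own z axis and vertical below 0.06 rad and height (world z) of gauge between -0.004 and 0.004 m and value of joint rod between 0.044 and 0.057 m and contact force between the fingers and gauge above 1 N), for 0.3 s.
At the end, for the whole second after the job is handed in: The gauge stands upright (within 0.06 rad) and still, its foot on the bench (within 4 mm); the rod is out to its mark, 44 to 57 mm, and still; the fingers hold it (at least 1 N) (all of step 2 and linear speed of gauge below 0.02 m/s and velocity of joint rod between -0.01 and 0.01 m/s); the arm keeps its last pose, push and grip.
It fails at once if a bystander is moved by more than 30 mm (distance of any of tape_kapton, uv_torch, driver_red, tweezers_straight, marker_1, loupe, power_meter, glue_bottle from where it was at the start of the episode above 0.03 m).
It also fails if it takes over 51 s, if anything falls off the work surface, if the arm or the gripper's body presses on something with over 40 N, if the wrist force passes 120 N, or if a joint passes its speed limit or range.

### The arm

A 7-joint arm with a two-finger parallel gripper is mounted at the origin on a cart in front of the work surface, level with it; the furniture and walls round the work are solid. World frame = base frame: x ahead of the robot, y to its left, z up, the work surface at z = 0. Lengths are in m, angles in rad, forces in N, time in s.
With the tool pointing down it reaches from about 0.35 to 0.9 m from the base axis. Payload 19.9 kg.
Tool frame: the origin (TCP) lies on the front face of the gripper's body, between the roots of the fingers; the fingertips stand 73 mm ahead of it and the grasp point (between the pads) lies 54 mm ahead of it; z points along the fingers, y is the line along which they close (so a half turn about z gives the same grasp; the last joint's range is limited). The gripper opens to 85 mm and grips with 20 to 120 N. Pads are 22 mm wide; open, the fingers measure 114 mm over their backs; the gripper's body (76 mm by 85 mm) begins 54 mm behind the grasp point. The pads swing forward as they close: fully open they stand 13 mm farther back than shut.
Start: joints at [1.2, 0.417, -0.01, 1.614, 0.005, 1.111, -0.053], TCP at [0.202, -0.591, 0.304] pointing down, gripper open.
Joint ranges: [-2.81, 2.81], [-0.39, 2.02], [-1.27, 1.25], [0.06, 2.57], [-1.19, 4.33], [0.19, 2], [-2.82, 2.82]. Speed limits (rad/s): [1.89, 1.89, 2.39, 2.39, 3.01, 3.01, 3.01].

### API

Orientations are given as a unit quaternion [x, y, z, w].
In Python, from rig import bot gives the robot as it stands.
- The arm moves only by the shell command python3 -m jog 'ROWS' [FORCE]. ROWS is JSON, a list of rows, each a list of 3 entries, a list of its own where there are three numbers: the shift along the world's x, y, z in mm, then the turn, a rotation vector about the world's x, y, z in rad, then the closure, from 0 (fully open) to 1 (shut). A call has 1 to 12 rows; each row shifts and turns the commanded pose from where the row before left it; what a row does not reach is not made up. A row lasts 1/10 s, in which the tool goes at most 50 mm and 8.59 degrees, less where a joint would pass 70% of its speed; a pose out of reach is approached as far as the arm can. A call with a gripper value outside its range is refused whole. The fingers move at their own pace and stop on an object; FORCE is the grip in N (left out, the last holds). Time passes only in rows, so rows that do not move let the fingers close. It gives the time, the measured TCP pose, the force, the opening and the grip force at its end, in the units of the state.
- bot.get_obs(): the state, without advancing time (a new reading comes with each control period).
- bot.camera(name): name is "scene" or "top"; returns a dict with "pixels" (480x640x3 uint8, red, green, blue), "z_map" (480x640 float32, m along the optical axis (not along the pixel's ray), 0 where there is no reading), "camera_matrix" (3x3 intrinsics, pixels), "rvec" (rotation vector, rad) and "tvec" (3), from world to camera coordinates, as OpenCV has them. Camera axes: x right, y down, z forward; pixel columns grow to the right and rows downward; lengths in m; the calibration is good to about 2 mm. A picture is of the moment at which its call begins.
- bot.job_done(): hands the job in; it is judged then, once.
Trained networks look in a picture, given as the dict that the camera call returned (one of the last four; its "shot" number tells which), for a name from the list of things; names that differ only in an ending like _2 or _b are one class to them, and where a whole thing is asked for, a point or a joint stands for the part that bears it (a point fixed in the world has none). Each returns a list of dicts, best first, with "confidence" (0 to 1); they miss things now and then, are a little off and sometimes report something else, mostly with a low value. They report only what shows in the picture. A call takes as long as a camera call. They do not tell look-alikes from the thing itself.
- bot.trace(picture, thing): "pixels" (480x640 bool, what is visible of it).
- bot.spot_point(picture, thing): "centre" ([x, y, z] in m, in the coordinates of the camera as it stood for that picture, good to about 4 mm: a listed point, or the origin of a listed thing).
The state is a dict: "time_s": time; "q": joint angles; "joint_velocities": joint speeds; "effort": joint torques, N m; "tool_pos": TCP position; "ee_rot": TCP orientation; "ft_force": force on the tool from outside, world axes, zero at the start; "torque": the same for the moment, N m; "finger_gap": finger opening in m; "finger_force": force on a finger pad.
Only numpy, scipy, OpenCV 4.12 (cv2) and the standard library are available. Lean on these libraries where they do the work, as an engineer would, in place of code of your own. Each camera call takes 0.05 s, during which the arm holds its last target. There are 200 camera calls.

## Working session

There is one attempt and no reset: what is moved stays moved. The work goes in short steps, Python scripts to look and compute and a shell command to move; the robot and the scene stay as the last step left them, time stands still between calls to the robot, and variables do not carry over. Pictures are saved under pics/ and viewed, at most 10 in all, crops included, and the job is handed in when it is done.

```bash
ls; mkdir -p pics; cat > h.py <<'E'
import numpy as np, cv2
from rig import bot
def R(p): return cv2.Rodrigues(np.array(p["rvec"],float))[0]
def c2w(p,c): return R(p).T@(np.array(c,float)-np.array(p["tvec"],float).ravel())
def px2w(p,u,v,z=None):
    z=p["z_map"][int(v),int(u)] if z is None else z
    K=np.array(p["camera_matrix"]); return c2w(p,np.linalg.inv(K)@np.array([u,v,1])*z)
def w2px(p,w):
    c=R(p)@np.array(w)+np.array(p["tvec"]).ravel(); q=np.array(p["camera_matrix"])@c; return q[:2]/q[2]
def cloud(p,mask):
    v,u=np.nonzero(mask&(p["z_map"]>0)); z=p["z_map"][v,u]
    K=np.array(p["camera_matrix"]); c=np.linalg.inv(K)@np.vstack([u,v,np.ones_like(u)])*z
    return (R(p).T@(c-np.array(p["tvec"]).reshape(3,1))).T
def save(p,n): cv2.imwrite("pics/"+n,p["pixels"][:,:,::-1])
E
cat > a.py <<'E'
from h import *
np.set_printoptions(precision=3,suppress=True)
for n in ["scene","top"]:
    p=bot.camera(n); save(p,n+"1.png")
    print(n,"cam at",c2w(p,[0,0,0]))
    for t in ["gauge","tube_mid","tube_mouth","knob_mid"]:
        for d in bot.spot_point(p,t)[:3]:
            w=c2w(p,d["centre"]); print(t,round(d["confidence"],2),w,w2px(p,w))
    for d in bot.trace(p,"gauge")[:3]:
        c=cloud(p,d["pixels"]); v,u=np.nonzero(d["pixels"]); print("trace",round(d["confidence"],2),len(u),u.mean(),v.mean(),np.percentile(c,[2,50,98],axis=0).ravel(), p["pixels"][d["pixels"]].mean(0))
    for t in ["tape_kapton","uv_torch","driver_red","tweezers_straight","marker_1","loupe","power_meter","glue_bottle"]:
        for d in bot.spot_point(p,t)[:1]: print(t,round(d["confidence"],2),c2w(p,d["centre"]))
print(bot.get_obs())
E
python3 a.py
```

```text
pics
scene cam at [-0.082  0.612  0.794]
gauge 0.94 [0.473 0.013 0.029] [349.462 267.268]
gauge 0.61 [ 0.619 -0.113  0.031] [342.601 210.2  ]
tube_mid 0.89 [ 0.547 -0.133  0.032] [371.151 220.296]
tube_mid 0.65 [0.546 0.038 0.034] [316.408 254.028]
tube_mouth 0.8 [0.57  0.052 0.031] [303.805 252.449]
tube_mouth 0.77 [ 0.518 -0.137  0.036] [382.017 223.885]
tube_mouth 0.53 [ 0.368  0.186 -0.001] [323.556 353.197]
knob_mid 0.62 [0.584 0.065 0.028] [294.788 253.193]
knob_mid 0.4 [ 0.498 -0.145  0.033] [390.607 227.258]
trace 0.93 918 357.3169934640523 215.43355119825708 [ 0.491 -0.15   0.004  0.587 -0.117  0.04   0.613 -0.083  0.066] [157.211  79.168  72.23 ]
trace 0.6 979 331.83861082737485 260.56894790602655 [ 0.465 -0.006  0.01   0.485  0.042  0.041  0.587  0.07   0.066] [117.755 128.561 129.673]
tape_kapton 0.78 [ 0.502 -0.309 -0.001]
uv_torch 0.93 [ 0.373 -0.158 -0.001]
driver_red 0.54 [ 0.689 -0.302  0.005]
tweezers_straight 0.6 [ 0.389 -0.016 -0.   ]
marker_1 0.63 [ 0.368  0.185 -0.001]
loupe 0.88 [0.435 0.255 0.001]
power_meter 0.84 [ 0.786 -0.119  0.003]
glue_bottle 0.68 [0.748
[... 820 characters left out ...]
-0.157 -0.003]
driver_red 0.83 [ 0.693 -0.302  0.005]
tweezers_straight 0.56 [ 0.384 -0.019  0.002]
loupe 0.62 [0.437 0.263 0.002]
power_meter 0.73 [ 0.782 -0.122  0.003]
glue_bottle 0.51 [0.754 0.198 0.003]
{'time_s': 1.4, 'q': array([ 1.199,  0.417, -0.01 ,  1.614,  0.005,  1.111, -0.053]), 'joint_velocities': array([-0.001,  0.   ,  0.   , -0.001,  0.001,  0.002, -0.   ]), 'effort': array([ -0.001, -86.421,   0.677, -43.521,   0.019,   0.002,   0.   ]), 'tool_pos': array([ 0.202, -0.591,  0.304]), 'ee_rot': array([ 0.986,  0.164, -0.   , -0.   ]), 'ft_force': array([ 0.25 , -0.292,  0.506]), 'torque': array([-0.006,  0.032, -0.015]), 'finger_force': 0.0, 'finger_gap': 0.08534407912942099}
```

View pics/top1.png

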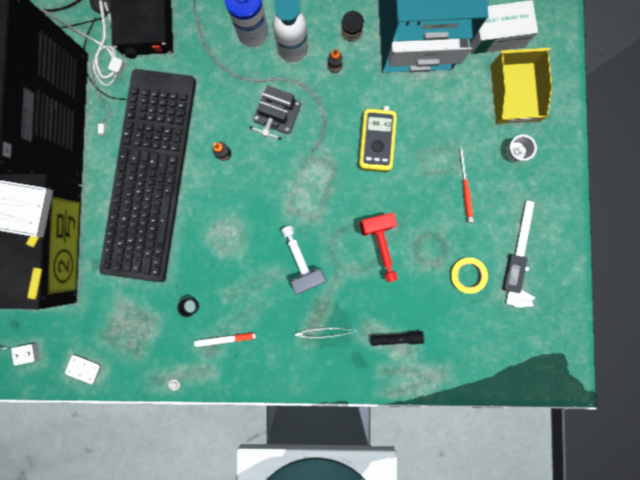

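View pics/scene1.png

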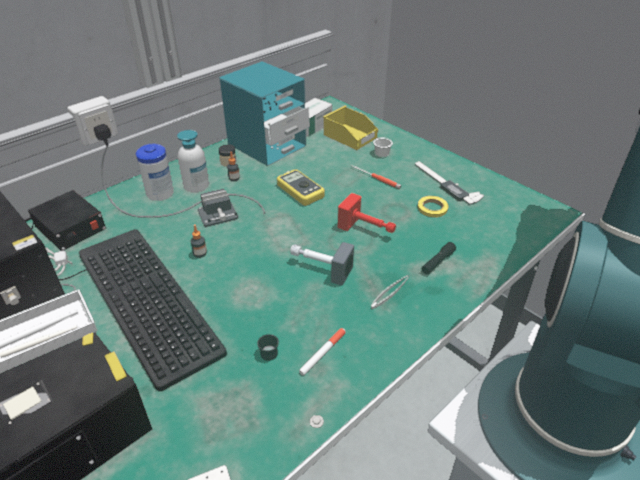

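The top view shows the grey gauge with its foot at about (308,281) and its knob at (288,232), pointing away from the robot. The red look-alike is at (380,222). The tweezers at (325,333) and the torch at (397,338) lie nearer the robot. The scene view agrees: grey foot at (342,262), knob at (295,250). The measured tube axis has yaw of about 0.40 rad and height of about 32 mm, with tube_mid at (0.543, 0.042).

```bash
python3 -m jog '[[[22,42,0],[0,0,0],0],[[22,42,0],[0,0,0],0],[[22,42,0],[0,0,0],0],[[22,42,0],[0,0,0],0],[[22,42,0],[0,0,0],0],[[22,42,0],[0,0,0],0],[[22,42,0],[0,0,0],0],[[22,42,0],[0,0,0],0],[[22,42,0],[0,0,0],0],[[22,42,0],[0,0,0],0],[[22,42,0],[0,0,0.04],0],[[22,42,0],[0,0,0.04],0]]'
```

```text
time_s: 2.6
tool_pos: [0.467, -0.0855, 0.3042]
ee_rot: [0.979, 0.204, 0.0, 0.0]
ft_force: [0.1, -1.2, -0.0]
finger_gap: 0.0849
finger_force: 0.0
```

```bash
python3 -m jog '[[[15,26,-20],[0,0,0],0],[[15,26,-30],[0,0,0],0],[[15,25,-30],[0,0,0],0],[[15,25,-30],[0,0,0],0],[[16,25,-34],[0,0,0],0],[[0,0,0],[0,0,0],0],[[0,0,0],[0,0,0],0]]'; python3 -c "
from h import *
p=bot.camera('top')
for t in ['tube_mid','knob_mid','gauge']:
    print(t,[(round(d['confidence'],2),c2w(p,d['centre']).round(4)) for d in bot.spot_point(p,t)[:2]])
o=bot.get_obs();print(o['tool_pos'],o['q'].round(2))"
```

```text
time_s: 3.3
tool_pos: [0.5422, 0.0402, 0.1592]
ee_rot: [0.979, 0.204, -0.001, -0.0]
ft_force: [0.8, -0.5, -0.3]
finger_gap: 0.0856
finger_force: 0.0
tube_mid [(0.95, array([ 0.5459, -0.1292,  0.0347]))]
knob_mid [(0.55, array([ 0.4993, -0.1434,  0.0308]))]
gauge [(0.7, array([ 0.6167, -0.1137,  0.0346]))]
[0.54268923 0.0387457  0.1610045 ] [ 0.2   0.49 -0.41  1.92  0.27  0.78 -1.52]
```

```bash
python3 -m jog '[[[0,2,-25],[0,0,0],0],[[0,1,-25],[0,0,0],0],[[0,0,-24],[0,0,0],0],[[0,0,0],[0,0,0],0],[[0,0,0],[0,0,0],0.6],[[0,0,0],[0,0,0],1],[[0,0,0],[0,0,0],1],[[0,0,0],[0,0,0],1],[[0,0,0],[0,0,0],1],[[0,0,0],[0,0,0],1]]' 90
```

```text
time_s: 4.5
tool_pos: [0.5428, 0.0427, 0.0863]
ee_rot: [0.979, 0.203, 0.0, 0.0]
ft_force: [1.7, 0.1, 2.9]
finger_gap: 0.0133
finger_force: 87.7
```

```bash
python3 -m jog '[[[0,0,10],[0,0,0],1],[[5,2,30],[0,0,0],1],[[10,4,30],[0,0,0],1],[[10,4,30],[0,0,0],1],[[10,4,20],[0,0,0],1],[[0,0,0],[0.048,-0.110,0],1],[[0,0,0],[0.048,-0.110,0],1],[[0,0,0],[0.048,-0.110,0],1],[[0,0,0],[0.048,-0.110,0],1],[[0,0,0],[0,0,0],1]]'; python3 -c "
from h import *
for n in ['scene','top']:
  p=bot.camera(n); save(p,n+'2.png')
  for t in ['tube_mid','tube_mouth','knob_mid','gauge']:
    print(t,[(round(d['confidence'],2),c2w(p,d['centre']).round(4)) for d in bot.spot_point(p,t)[:2]])
o=bot.get_obs();print(o['tool_pos'],o['q'].round(2),o['ee_rot'])"
```

```text
time_s: 5.5
tool_pos: [0.5753, 0.0555, 0.2049]
ee_rot: [0.951, 0.197, 0.232, -0.049]
ft_force: [-1.6, -1.2, -8.1]
finger_gap: 0.013
finger_force: 88.3
tube_mid [(0.76, array([ 0.5436, -0.1328,  0.0315])), (0.58, array([0.6043, 0.0648, 0.1581]))]
tube_mouth [(0.75, array([0.6237, 0.0737, 0.1699])), (0.73, array([ 0.5209, -0.1374,  0.0339]))]
knob_mid [(0.49, array([ 0.4967, -0.1451,  0.0309])), (0.41, array([0.6334, 0.0842, 0.1758]))]
gauge [(0.84, array([ 0.6178, -0.1141,  0.0318])), (0.64, array([ 0.3876, -0.0172, -0.001 ]))]
tube_mid [(0.85, array([0.6009, 0.068 , 0.1584])), (0.58, array([ 0.5454, -0.1317,  0.0356]))]
tube_mouth [(0.9, array([ 0.5235, -0.1346,  0.0323])), (0.63, array([0.6207, 0.076 , 0.1704]))]
knob_mid [(0.71, array([ 0.497 , -0.1446,  0.0329])), (0.47, array([0.6396, 0.0829, 0.1837]))]
gauge [(0.69, array([ 0.6163, -0.1114,  0.0316]))]
[0.57749913 0.05701121 0.20584267] [ 0.36  0.38 -0.54  2.06  0.16  0.29 -1.4 ] [ 0.95103604  0.1979045   0.23233222 -0.04884673]
```

View pics/scene2.png

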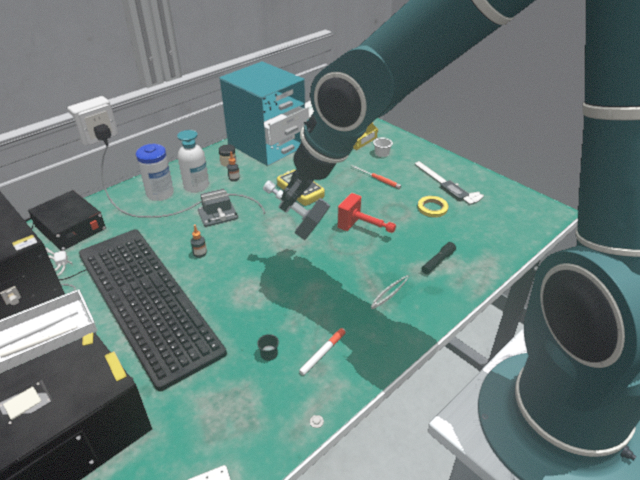

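The picture shows the gauge held at (300,205), clear of the bench and tilted with the tool, with no droop. q6 is close to its lower limit, so an outward tilt won't go far. I'll yaw the gauge so the tube points to +y and tilt it sideways instead.

```bash
python3 -m jog '[[[0,0,0],[-0.048,0.110,0],1],[[0,0,0],[-0.048,0.110,0],1],[[0,2,0],[0,0,0.14],1],[[0,2,0],[0,0,0.14],1],[[0,2,0],[0,0,0.14],1],[[0,2,0],[0,0,0.14],1],[[0,2,0],[0,0,0.14],1],[[0,0,0],[0,0,0.14],1],[[0,0,0],[0,0,0.14],1],[[0,0,0],[0,0,0.14],1],[[0,0,0],[0,0,0],1]]'; python3 -c "
from h import *
o=bot.get_obs();print(o['tool_pos'],o['q'].round(2),o['ee_rot'])
from scipy.spatial.transform import Rotation as Q
print(Q.from_quat(o['ee_rot']).as_matrix().round(3))"
```

```text
time_s: 7.1
tool_pos: [0.578, 0.0663, 0.2056]
ee_rot: [0.716, 0.688, 0.086, -0.084]
ft_force: [0.5, 0.6, -7.3]
finger_gap: 0.0132
finger_force: 88.4
[0.57795029 0.06627988 0.20557705] [ 0.56  0.6  -0.84  1.81  0.26  0.87 -0.38] [ 0.71568388  0.68801601  0.08632875 -0.08353382]
[[ 0.038  0.999  0.009]
 [ 0.97  -0.039  0.238]
 [ 0.239 -0.001 -0.971]]
```

```bash
python3 -m jog '[[[0,0,0],[0.14,0,0],1],[[0,0,0],[0.14,0,0],1],[[0,0,0],[0.14,0,0],1],[[0,0,0],[0,0,0],1]]'; python3 -c "
from h import *
o=bot.get_obs();print(o['tool_pos'],o['q'].round(2),o['ee_rot'])
from scipy.spatial.transform import Rotation as Q
print(Q.from_quat(o['ee_rot']).as_matrix().round(3))"
```

```text
time_s: 7.5
tool_pos: [0.5776, 0.0634, 0.2035]
ee_rot: [0.686, 0.65, 0.228, -0.233]
ft_force: [0.7, -1.3, -7.4]
finger_gap: 0.0135
finger_force: 88.4
[0.57757277 0.06342012 0.20349574] [ 0.84  0.8  -1.05  1.82  0.01  0.82 -0.09] [ 0.68640223  0.65013563  0.22814024 -0.23265356]
[[ 0.051  0.999  0.011]
 [ 0.786 -0.046  0.616]
 [ 0.616 -0.023 -0.788]]
```

```bash
python3 -m jog '[[[0,0,0],[0.12,0,0],1],[[0,0,0],[0.12,0,0],1],[[0,0,0],[0.12,0,0],1],[[0,0,0],[0.1,0,0],1],[[0,0,0],[0,0,0],1],[[0,0,0],[0,0,0],1]]'; python3 -c "
from h import *
o=bot.get_obs();print(o['tool_pos'],o['q'].round(2),o['ee_rot'])
from scipy.spatial.transform import Rotation as Q
print(Q.from_quat(o['ee_rot']).as_matrix().round(3))
for n in ['scene','top']:
  p=bot.camera(n); save(p,n+'3.png')
  for t in ['tube_mid','tube_mouth','knob_mid','gauge']:
    print(t,[(round(d['confidence'],2),c2w(p,d['centre']).round(4)) for d in bot.spot_point(p,t)[:2]])
"
```

```text
time_s: 8.1
tool_pos: [0.5774, 0.0675, 0.2055]
ee_rot: [0.614, 0.586, 0.369, -0.379]
ft_force: [0.2, 0.2, -6.8]
finger_gap: 0.0134
finger_force: 88.7
[0.57739091 0.06748022 0.20552143] [ 1.    1.1  -1.21  1.8  -0.17  0.84  0.14] [ 0.61386962  0.58613669  0.36853603 -0.37919528]
[[ 0.041  0.999  0.008]
 [ 0.44  -0.025  0.898]
 [ 0.897 -0.034 -0.441]]
tube_mid [(0.9, array([0.5805, 0.113 , 0.1824])), (0.81, array([ 0.5474, -0.1346,  0.029 ]))]
tube_mouth [(0.97, array([0.5817, 0.1279, 0.2098])), (0.59, array([ 0.5205, -0.1351,  0.0344]))]
knob_mid [(0.65, array([ 0.4992, -0.1481,  0.0344])), (0.53, array([0.5793, 0.1399, 0.2222]))]
gauge [(0.95, array([0.5726, 0.0844, 0.1164])), (0.69, array([ 0.617 , -0.1156,  0.0322]))]
tube_mid [(0.57, array([0.5761, 0.1164, 0.1846])), (0.56, array([ 0.5439, -0.1301,  0.0337]))]
tube_mouth [(0.57, array([0.5794, 0.1254, 0.2048])), (0.48, array([ 0.3769, -0.1572,  0.0015]))]
knob_mid [(0.68, array([0.5822, 0.1379, 0.226 ])), (0.57, array([ 0.5012, -0.1455,  0.0316]))]
gauge [(0.66, array([0.5733, 0.084 , 0.1183]))]
```

View pics/scene3.png

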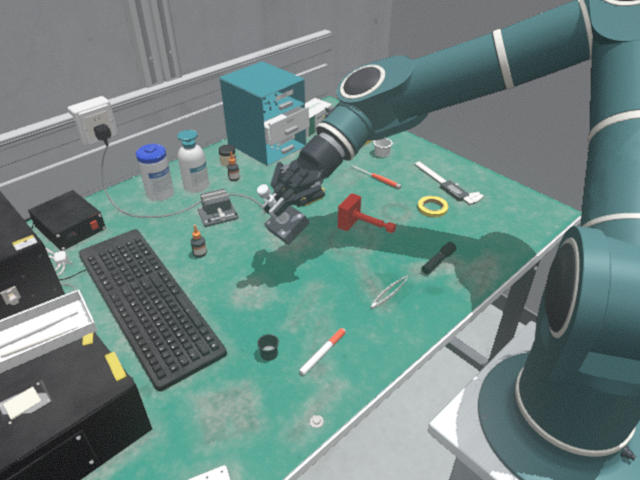

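```bash
python3 -m jog '[[[0,0,-20],[0,0,0],1],[[0,0,-25],[0.03,0,0],1],[[0,0,-25],[0.04,0,0],1],[[0,0,-20],[0.04,0,0],1],[[0,0,0],[0.04,0,0],1],[[0,0,0],[0,0,0],1]]'; python3 -c "
from h import *
o=bot.get_obs();print(o['tool_pos'],o['q'].round(2),o['ee_rot'])
from scipy.spatial.transform import Rotation as Q
print(Q.from_quat(o['ee_rot']).as_matrix().round(3))
for n in ['scene','top']:
  p=bot.camera(n)
  for t in ['tube_mid','tube_mouth','gauge']:
    print(t,[(round(d['confidence'],2),c2w(p,d['centre']).round(4)) for d in bot.spot_point(p,t)[:2]])
"
```

```text
time_s: 9.2
tool_pos: [0.5773, 0.0667, 0.1149]
ee_rot: [0.582, 0.555, 0.414, -0.426]
ft_force: [-0.3, -0.3, -7.5]
finger_gap: 0.0133
finger_force: 88.8
[0.57727887 0.06666431 0.11490054] [ 1.01  1.35 -1.16  1.77 -0.15  0.82  0.29] [ 0.58243959  0.55451374  0.414122   -0.42635854]
[[ 0.042  0.999  0.01 ]
 [ 0.293 -0.021  0.956]
 [ 0.955 -0.037 -0.293]]
tube_mid [(0.78, array([ 0.549 , -0.1331,  0.0307])), (0.59, array([0.5846, 0.1171, 0.0996]))]
tube_mouth [(0.97, array([ 0.5193, -0.1393,  0.0342]))]
gauge [(0.83, array([0.5723, 0.0948, 0.0277])), (0.8, array([ 0.6212, -0.1137,  0.0323]))]
tube_mid [(0.85, array([0.5768, 0.1214, 0.1007])), (0.57, array([ 0.5445, -0.1321,  0.0346]))]
tube_mouth [(0.92, array([0.5785, 0.1242, 0.1229])), (0.59, array([ 0.5213, -0.1329,  0.0313]))]
gauge [(0.75, array([0.573, 0.098, 0.03 ]))]
```

```bash
python3 -m jog '[[[0,15,0],[0.04,0,0],1],[[0,15,-6],[0.04,0,0],1],[[0,10,-8],[0.03,0,0],1],[[0,0,-7],[0,0,0],1],[[0,0,0],[0,0,0],1],[[0,0,0],[0,0,0],1]]'; python3 -c "
from h import *
o=bot.get_obs();print(o['tool_pos'],o['q'].round(2),o['ee_rot'])
from scipy.spatial.transform import Rotation as Q
print(Q.from_quat(o['ee_rot']).as_matrix().round(3))
for n in ['scene','top']:
  p=bot.camera(n); save(p,n+'4.png')
  for t in ['tube_mid','gauge']:
    print(t,[(round(d['confidence'],2),c2w(p,d['centre']).round(4)) for d in bot.spot_point(p,t)[:2]])
"
```

```text
time_s: 10.2
tool_pos: [0.5778, 0.1061, 0.0952]
ee_rot: [0.559, 0.532, 0.444, -0.456]
ft_force: [0.0, 0.3, -6.6]
finger_gap: 0.0133
finger_force: 88.8
[0.57782132 0.1060765  0.09524467] [ 0.97  1.47 -1.17  1.77 -0.17  0.78  0.35] [ 0.55854414  0.53240485  0.44359381 -0.45584872]
[[ 0.04   0.999  0.01 ]
 [ 0.19  -0.017  0.982]
 [ 0.981 -0.037 -0.191]]
tube_mid [(0.94, array([0.5806, 0.1585, 0.0868])), (0.62, array([ 0.5446, -0.1325,  0.0309]))]
gauge [(0.65, array([0.5713, 0.1444, 0.0108])), (0.62, array([ 0.6196, -0.1152,  0.0328]))]
tube_mid [(0.86, array([0.5747, 0.1615, 0.0853]))]
gauge [(0.9, array([0.5756, 0.1468, 0.0119])), (0.37, array([0.5776, 0.1617, 0.0882]))]
```

View pics/scene4.png

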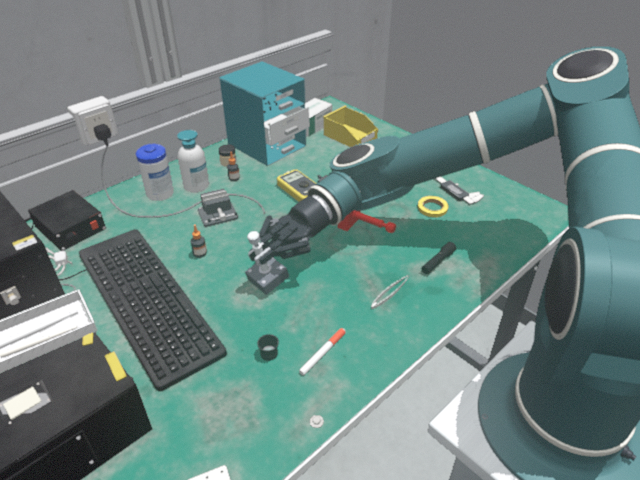

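```bash
python3 -m jog '[[[0,0,-4],[0,0,0],1],[[0,0,0],[0,0,0],1],[[0,0,0],[0,0,0],1],[[0,0,0],[0,0,0],0.7],[[0,0,0],[0,0,0],0.5],[[0,0,0],[0,0,0],0.2],[[0,0,0],[0,0,0],0],[[0,0,0],[0,0,0],0],[[0,0,0],[0,0,0],0],[[0,0,0],[0,0,0],0]]' 20; python3 -c "
from h import *
o=bot.get_obs();print(o['tool_pos'],o['q'].round(2))
for n in ['scene','top']:
  p=bot.camera(n); save(p,n+'5.png')
  for t in ['tube_mid','tube_mouth','knob_mid','gauge']:
    print(t,[(round(d['confidence'],2),c2w(p,d['centre']).round(4)) for d in bot.spot_point(p,t)[:2]])
"
```

```text
time_s: 11.5
tool_pos: [0.5774, 0.1067, 0.0909]
ee_rot: [0.558, 0.532, 0.444, -0.456]
ft_force: [0.1, 0.1, -0.1]
finger_gap: 0.0855
finger_force: 0.0
[0.57742024 0.10669003 0.09090813] [ 0.97  1.47 -1.17  1.76 -0.17  0.78  0.35]
tube_mid [(0.95, array([0.5772, 0.1451, 0.0735])), (0.92, array([ 0.548 , -0.1334,  0.032 ]))]
tube_mouth [(0.72, array([ 0.5202, -0.1385,  0.0362])), (0.66, array([0.573 , 0.142 , 0.0013]))]
knob_mid [(0.63, array([ 0.4978, -0.1486,  0.0304])), (0.42, array([0.5744, 0.1456, 0.1189]))]
gauge [(0.9, array([ 0.5709,  0.1419, -0.0015])), (0.61, array([ 0.6211, -0.1163,  0.0327]))]
tube_mid [(0.64, array([0.5774, 0.1496, 0.0756]))]
tube_mouth [(0.65, array([0.5786, 0.1467, 0.0984]))]
knob_mid []
gauge [(0.75, array([0.575 , 0.148 , 0.0024])), (0.53, array([ 0.6896, -0.3018,  0.0015]))]
```

View pics/scene5.png

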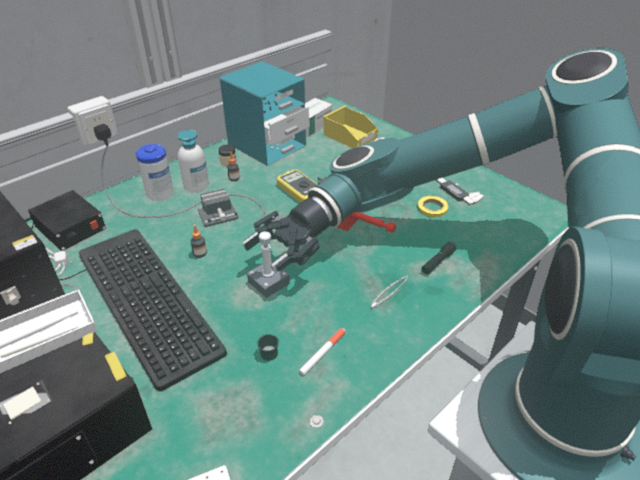

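The gauge now stands upright: foot at (268,280), knob at (265,237), axis at x≈0.5755, y≈0.146, with the fingers still around the tube. I'll level the tool's closing axis, raise it to the knob and grip from here.

```bash
python3 -m jog '[[[-1,-4,10],[0,-0.02,0],0],[[-2,-5,16],[0,-0.017,0],0],[[0,-5,16],[0,0,0],0],[[0,0,0],[0,0,0],0],[[0,0,0],[0,0,0],0]]' 20; python3 -c "
from h import *
o=bot.get_obs();print(o['tool_pos'],o['q'].round(2))
from scipy.spatial.transform import Rotation as Q
M=Q.from_quat(o['ee_rot']).as_matrix();print(M.round(3),'grasp',o['tool_pos']+.054*M[:,2])
for n in ['scene','top']:
  p=bot.camera(n); save(p,n+'6.png')
  for t in ['tube_mid','tube_mouth','knob_mid','gauge']:
    print(t,[(round(d['confidence'],2),c2w(p,d['centre']).round(4)) for d in bot.spot_point(p,t)[:2]])
p=bot.camera('top')['pixels'][160:280,200:360,::-1]; cv2.imwrite('pics/c6.png',cv2.resize(p,None,fx=5,fy=5,interpolation=cv2.INTER_CUBIC))
"
```

```text
time_s: 12.5
tool_pos: [0.5746, 0.0922, 0.1335]
ee_rot: [0.55, 0.541, 0.454, -0.446]
ft_force: [0.0, 0.2, -0.4]
finger_gap: 0.0855
finger_force: 0.0
[0.57457982 0.09216769 0.13351708] [ 1.01  1.41 -1.21  1.79 -0.2   0.8   0.35]
[[ 0.003  1.     0.017]
 [ 0.19  -0.017  0.982]
 [ 0.982  0.001 -0.19 ]] grasp [0.57549674 0.14517211 0.12323647]
tube_mid [(0.97, array([0.5799, 0.1415, 0.0775])), (0.71, array([ 0.5478, -0.1318,  0.0325]))]
tube_mouth [(0.75, array([ 7.859e-01, -1.212e-01, -2.000e-04])), (0.71, array([ 0.5197, -0.1353,  0.0333]))]
knob_mid [(0.61, array([ 0.4964, -0.1445,  0.0319])), (0.56, array([0.5716, 0.1509, 0.1199]))]
gauge [(0.9, array([0.575 , 0.1441, 0.0014])), (0.83, array([ 0.6196, -0.1132,  0.0318]))]
tube_mid [(0.89, array([0.5752, 0.1482, 0.0746]))]
tube_mouth [(0.66, array([0.575 , 0.1473, 0.099 ])), (0.49, array([0.573 , 0.1443, 0.0013]))]
knob_mid [(0.51, array([0.5749, 0.1448, 0.1228])), (0.47, array([ 0.5013, -0.1425,  0.0335]))]
gauge [(0.63, array([0.5761, 0.1426, 0.1218])), (0.56, array([0.5756, 0.1455, 0.0006]))]
```

View pics/c6.png

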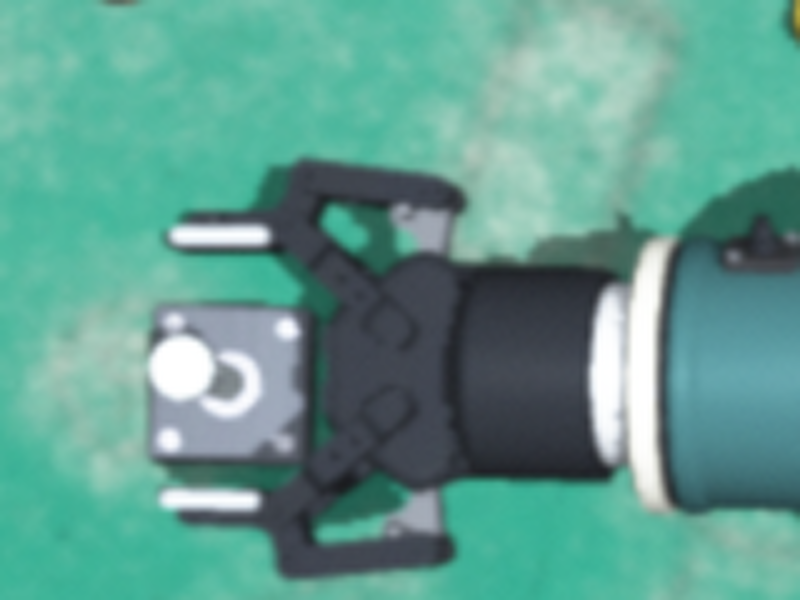

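The crop shows the knob at (182,367), midway between the pads at rows 236 and 500, so I'll close on it.

```bash
python3 -m jog '[[[0,0,0],[0,0,0],0.5],[[0,0,0],[0,0,0],0.8],[[0,0,0],[0,0,0],1],[[0,0,0],[0,0,0],1],[[0,0,0],[0,0,0],1],[[0,0,0],[0,0,0],1],[[0,0,0],[0,0,0],1],[[0,0,0],[0,0,0],1]]' 50; python3 -c "
from h import *
for n in ['scene','top']:
  p=bot.camera(n)
  for t in ['tube_mid','tube_mouth','knob_mid','gauge']:
    print(t,[(round(d['confidence'],2),c2w(p,d['centre']).round(4)) for d in bot.spot_point(p,t)[:2]])
print(bot.get_obs()['torque'])"
```

```text
time_s: 13.85
tool_pos: [0.5745, 0.0926, 0.1329]
ee_rot: [0.55, 0.541, 0.454, -0.446]
ft_force: [0.7, -1.7, 1.6]
finger_gap: 0.0197
finger_force: 48.7
tube_mid [(0.85, array([ 0.5449, -0.1333,  0.0302])), (0.72, array([0.5775, 0.1446, 0.0755]))]
tube_mouth [(0.82, array([ 0.5197, -0.1367,  0.0333])), (0.74, array([0.5795, 0.1445, 0.1029]))]
knob_mid [(0.61, array([0.5731, 0.1466, 0.1201])), (0.56, array([ 0.5006, -0.1443,  0.0335]))]
gauge [(0.79, array([ 0.6186, -0.1181,  0.0325])), (0.75, array([5.738e-01, 1.432e-01, 3.000e-04]))]
tube_mid [(0.84, array([0.574 , 0.1456, 0.0736]))]
tube_mouth [(0.88, array([0.5733, 0.1482, 0.1004])), (0.53, array([ 0.5207, -0.1357,  0.0309]))]
knob_mid [(0.65, array([0.5748, 0.1449, 0.12  ])), (0.49, array([ 0.4996, -0.1419,  0.0312]))]
gauge [(0.67, array([0.5749, 0.15  , 0.0023]))]
[-0.83479544 -0.01041457 -0.19282119]
```

```bash
python3 -m jog '[[[0,0,5],[0,0,0],1],[[0,0,5],[0,0,0],1],[[0,0,5],[0,0,0],1],[[0,0,5],[0,0,0],1],[[0,0,5],[0,0,0],1],[[0,0,5],[0,0,0],1],[[0,0,5],[0,0,0],1],[[0,0,5],[0,0,0],1],[[0,0,5],[0,0,0],1],[[0,0,5],[0,0,0],1],[[0,0,0],[0,0,0],1],[[0,0,0],[0,0,0],1]]'; python3 -c "
from h import *
for n in ['scene','top']:
  p=bot.camera(n); save(p,n+'7.png')
  for t in ['tube_mid','tube_mouth','knob_mid','gauge','mark']:
    print(t,[(round(d['confidence'],2),c2w(p,d['centre']).round(4)) for d in bot.spot_point(p,t)[:2]])
  if n=='scene':
    u,v=map(int,w2px(p,[.575,.146,.1])); c=p['pixels'][v-50:v+50,u-60:u+60,::-1]; cv2.imwrite('pics/c7.png',cv2.resize(c,None,fx=6,fy=6,interpolation=cv2.INTER_CUBIC))
o=bot.get_obs();print(o['tool_pos'],o['ft_force'],o['torque'],o['q'].round(2))"
```

```text
time_s: 15.55
tool_pos: [0.5744, 0.0927, 0.1828]
ee_rot: [0.55, 0.541, 0.454, -0.446]
ft_force: [0.9, -0.5, -3.4]
finger_gap: 0.0202
finger_force: 48.7
tube_mid [(0.69, array([0.5792, 0.1439, 0.0758])), (0.55, array([ 0.5471, -0.1342,  0.0315]))]
tube_mouth [(0.74, array([0.5792, 0.1482, 0.102 ])), (0.6, array([ 0.5204, -0.1369,  0.0349]))]
knob_mid [(0.52, array([ 0.4992, -0.1445,  0.0339])), (0.49, array([0.5729, 0.1481, 0.1683]))]
gauge [(0.67, array([ 0.6188, -0.1137,  0.0308]))]
mark [(0.56, array([0.5745, 0.1436, 0.1037]))]
tube_mid [(0.92, array([0.575 , 0.1476, 0.0757]))]
tube_mouth [(0.56, array([0.5764, 0.1453, 0.1002])), (0.53, array([ 0.519 , -0.1348,  0.0332]))]
knob_mid [(0.59, array([0.5736, 0.1442, 0.1724])), (0.49, array([ 0.5023, -0.1434,  0.0324]))]
gauge [(0.97, array([ 0.5718,  0.1472, -0.0015]))]
mark [(0.49, array([0.5783, 0.1466, 0.1018])), (0.49, array([0.5728, 0.1435, 0.1704]))]
[0.57438838 0.09272575 0.18283242] [ 0.71047431 -0.5058366  -4.13546926] [-1.75288705  0.02607913 -0.16005179] [ 1.01  1.32 -1.24  1.81 -0.28  0.82  0.34]
```

View pics/c7.png

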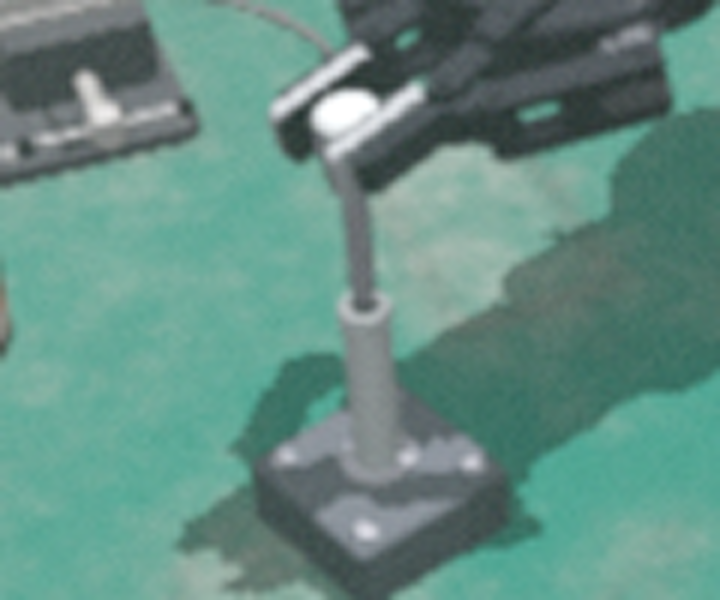

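The crop shows the foot flat on the bench, the tube upright and the rod drawn out. The dark ring is right at the tube's mouth, at (365,300), and the knob is held between the pads. Handing in.

```bash
python3 -m jog '[[[0,0,0],[0,0,0],1],[[0,0,0],[0,0,0],1],[[0,0,0],[0,0,0],1]]' && python3 -c "
from rig import bot
print(bot.job_done())"
```

```text
time_s: 16.45
tool_pos: [0.5744, 0.0927, 0.1829]
ee_rot: [0.55, 0.541, 0.454, -0.447]
ft_force: [0.9, -1.4, -3.7]
finger_gap: 0.0201
finger_force: 48.7
the job is handed in; nothing more can be done
None
```

The gauge stands upright on its foot with the rod pulled out about 50 mm to its length mark and the knob still held; the job is handed in at 16.5 s, but no verdict came back.

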